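Hook out the beacon tray

ROBOT

A 6-joint arm with a two-finger parallel gripper is mounted at the origin on the work surface. World frame = base frame: x ahead of the robot, y to its left, z up, the work surface at z = 0. Lengths are in m, angles in rad, forces in N, time in s.
With the tool pointing down it reaches from about 0.25 to 0.775 m from the base axis. Payload 4 kg.
Tool frame: the origin (TCP) lies midway between the tips of the shut fingers; the grasp point (between the pads) lies 19 mm behind it; y points along the fingers, x is the direction in which the jaws open and shut, and the axes are right-handed (so a half turn about y gives the same grasp; the last joint's range is limited). The gripper opens to 94 mm and grips with 3 to 60 N. Pads are 16 mm wide; open, the fingers measure 119 mm over their backs; the gripper's body (75 mm by 177 mm) begins 78 mm behind the grasp point.
Start: joints at [1, 0.087, 1.371, -0, 1.684, -0.103], TCP at [0.248, 0.491, 0.206] pointing down, gripper open.
Joint ranges: [-3.1, 3.1], [-0.76, 2.03], [0.27, 2.55], [-1.08, 4.22], [0.17, 2.65], [-2.57, 2.57]. Speed limits (rad/s): [2.79, 2.79, 3.14, 3.14, 3.14, 3.14].

INTERFACE

Orientations are given as [roll, pitch, yaw] about the fixed x, y, z axes, in that order (R = Rz(yaw) Ry(pitch) Rx(roll)).
In Python, from bench import robot, snapshot, camera_info, ticket gives the robot as it stands.
- The arm moves only by the shell command python3 -m creep 'ROWS'. ROWS is JSON, a list of rows, each an object with "slide": the shift along the tool's x, y, z in mm, a list of three; "roll": the turn about the tool's y in degrees; "grip": the closure, from 0 (fully open) to 1 (shut). In form: [{"slide": [x, y, z], "roll": roll, "grip": grip}, ...]. A call has 1 to 20 rows; each row is the pose to reach, as a shift and turn from the pose commanded when the call began, along the tool's axes at that moment; what a row does not reach only later rows make up. A row lasts 1/12 s, in which the tool goes at most 41.7 mm and 7.16 degrees, less where a joint would pass 70% of its speed; a pose out of reach is approached as far as the arm can. A call with a gripper value outside its range is refused whole. The fingers move at their own pace and stop on an object; the grip force is fixed at half the most. Time passes only in rows, so rows that repeat a pose let the fingers close. It gives the time, the measured TCP pose, the force and the opening at its end, in the units of the state.
- robot.get_obs(): the state, without advancing time (a new reading comes with each control period).
- snapshot(name): name is "side" or "top" or "wrist"; returns the picture (420x560x3 uint8, red, green, blue); there is no depth.
- camera_info(name): a dict with "fx", "fy", "cx", "cy" (pixels), "dist" ([k1, k2, p1, p2, k3] as OpenCV has them; the pictures are not rectified), "cam_to_world" (4x4, takes a point from camera to world coordinates). Camera axes: x right, y down, z forward; pixel columns grow to the right and rows downward; lengths in m; the calibration is good to about 2 mm. A picture is of the moment at which its call begins: read the wrist's pose just before it. camera_info takes no time and is no camera call; for the wrist camera it gives the pose at the moment of the call.
- ticket.close_job(): hands the job in, once; it reports no verdict.
The state is a dict: "time": time; "joint_positions": joint angles; "qvel": joint speeds; "joint_torque": joint torques, N m; "tool_pos": TCP position; "ee_rot": TCP orientation; "wrist_force": force on the tool from outside, world axes, zero at the start; "wrist_torque": the same for the moment, N m; "width": finger opening in m.
Only numpy, scipy, OpenCV 4.12 (cv2) and the standard library are available. Lean on these libraries where they do the work, as an engineer would, in place of code of your own. Each camera call takes 0.05 s, during which the arm holds its last target.

TASK

Pick up the hook tool, drop its hook into the steel ring on the front of the beacon tray and draw the tray out of its rack until it comes up solid against its hidden end stop, holding it snug there for about a second with a pull of about 10 N and never loading the ring with more than 20 N at any time. Then unhook, leave the tray fully out, and put the hook tool back on its black rubber mat, standing on the underside of its handle as you found it. Move the tray only with the hook, never with the gripper, and leave the tripod head, antenna mounts and flask where they are.

Things in the scene. Friction and masses are not known exactly. Their poses are not given: they have to be found in the camera images.
- rack: fixed open-topped aluminium rack holding a grey tray with two beacons, 200 deep (its x) x 170 wide (its y) x 122 mm high; origin at the centre of its underside, on the case lid, z up. Its open front faces its own -x, roughly towards the robot's right (-y); the tray slides out that way.
- tray: grey tray, sliding along the rack's -x; axes as the rack's, origin on the rack's origin when fully in (starts 0 to 65 mm out). Front panel 152 mm wide, 37 to 109 mm above the case lid, its face 100 mm before (-x of) the tray origin. Drags with about 4 N plus 5 N per m/s, stays where left. Ends at a rigid hidden stop, 95 to 130 mm out, elsewhere each time, to be felt as a jump in the pull.
- eye (a point): centre of the steel ring on the tray's front; the ring lies flat (axis vertical), 28 mm inside, 44 mm outside diameter, 8 mm round bar; centre 134 mm in front (-x) of the tray origin, 34 mm before its front panel, 65 mm above the case lid, held by a 12 mm thick stub. Axes as the tray's.
- hook: loose tool, 0.13 to 0.21 kg. Wooden handle 110 (x) x 22 (y) x 40 mm (z), gripped across its 22 mm; origin at the centre of its underside, x towards the hook, z up. A 9 mm steel rod runs level at z = 34 mm to x = 125 mm, down to z = 12, then back in a lip to x = 119, z = 5. Stands on the handle's underside. When hooked, its underside belongs 15 mm below the ring's centre.
- hook_tip (a point): point on the hook tool below its upright end rod: on that rod's axis, level with the handle's underside (x = 125, y = 0, z = 0 mm in the tool's frame). Same axes as the tool.
- mat: fixed black rubber mat, 260 (x) x 130 (y) x 4 mm thick, lying on the case lid to the robot's right; the hook tool stands on it at the start. Origin at the centre of its underside.
- tripod_head: bystander: grey tripod head, 90 mm wide, 94 mm high, loose, origin at the centre of its underside
- mount_a: bystander: black nylon antenna mount, 70 x 70 mm foot, 65 mm high, loose, origin at the centre of its underside
- mount_b: bystander: a second, equal antenna mount
- flask: bystander: aluminium flask, 68 mm diameter, 145 mm high, loose, origin at the centre of its underside
Things that resemble listed ones, but are neither listed nor needed, are in the scene too. Of the things shaped like the hook, the wooden one is meant.

How it is judged:
On the way, in this order (a step that is already met when the one before it is completed fails the run):
1. the hook is down inside the ring (horizontal distance between hook_tip and eye below 0.0125 m and z of hook_tip in the frame of eye between -0.032 and -0.008 m), for 0.2 s.
2. the tray is at its end stop and held snug there by the hook with more than 7 N for 0.4 s (x of tray in the frame of rack below -0.085 m and contact force between hook and tray above 7 N and linear speed of tray below 0.03 m/s), for 0.4 s.
At the end, for the whole second after the job is handed in: The tray is out, its origin at least 85 mm in front of the rack's, and still; the hook tool stands released and still on its mat, the middle of its handle within 110 mm of the mat's centre lengthwise and 55 mm across, its underside within 6 mm of the mat's top and level to 0.15 rad (x of tray in the frame of rack below -0.085 m and x of hook in the frame of mat between -0.11 and 0.11 m and y of hook in the frame of mat between -0.055 and 0.055 m and z of hook in the frame of mat below 0.01 m and angle between hook's own z axis and vertical below 0.15 rad and linear speed of hook below 0.02 m/s and linear speed of tray below 0.01 m/s); the robot touches nothing.
It fails at once if the hook loads the tray with more than 20 N (contact force between hook and tray above 20 N).
It fails at once if the gripper touches the tray (contact force between any of the fingers, the arm and tray above 0.5 N).
It fails at once if the tripod head, an antenna mount or the flask is moved more than 15 mm (distance of any of tripod_head, mount_a, mount_b, flask from where it was at the start of the episode above 0.015 m).
It also fails if it takes over 62 s, if anything falls off the work surface, if the arm or the gripper's body presses on something with over 40 N, if the wrist force passes 120 N, or if a joint passes its speed limit or range.

## Working session

There is one attempt and no reset: what is moved stays moved. The work goes in short steps, Python scripts to look and compute and a shell command to move; the robot and the scene stay as the last step left them, time stands still between calls to the robot, and variables do not carry over. Pictures are saved under pics/ and viewed, and the job is handed in when it is done.

```bash
ls; mkdir -p pics; python3 - <<'E'
from bench import robot, snapshot, camera_info, ticket
import cv2,numpy as np
for n in ["side","top","wrist"]:
    im=snapshot(n); cv2.imwrite(f"pics/{n}0.png",im[:,:,::-1])
    c=camera_info(n); print(n,c["fx"],c["fy"],c["cx"],c["cy"],c["dist"]); print(np.round(c["cam_to_world"],4))
o=robot.get_obs()
for k,v in o.items(): print(k,np.round(v,4))
E
```

```text
pics
side 480.2379280548708 480.2379280548708 277.8385316677949 210.78378529742207 [0.02528151 0.         0.         0.         0.        ]
[[ 0.6968 -0.3972  0.5973 -0.4752]
 [-0.7173 -0.3776  0.5856 -1.0644]
 [-0.007  -0.8365 -0.548   0.9871]
 [ 0.      0.      0.      1.    ]]
top 431.988434084172 431.988434084172 277.30802654570624 211.98772951833664 [-0.02780012  0.          0.          0.          0.        ]
[[ 0.0271 -0.9959  0.0859  0.3914]
 [-0.9996 -0.0278 -0.0076 -0.0651]
 [ 0.0099 -0.0856 -0.9963  1.5536]
 [ 0.      0.      0.      1.    ]]
wrist 364.0679344885842 364.0679344885842 273.4501592227549 205.77265957245461 [0.01540523 0.         0.         0.         0.        ]
[[ 0.451   0.858   0.2456  0.1765]
 [ 0.8925 -0.4332 -0.1255  0.5286]
 [-0.0012  0.2758 -0.9612  0.3848]
 [ 0.      0.      0.      1.    ]]
time 0.15
joint_positions [ 0.9999  0.0878  1.3719  0.      1.6836 -0.1031]
qvel [-0.001  -0.0026 -0.0051  0.0001 -0.0001 -0.0002]
joint_torque [ 4.00000e-04 -3.40644e+01 -3.02793e+01  7.17000e-02  3.05000e-02
 -1.00000e-04]
tool_pos [0.2478 0.4906 0.2046]
ee_rot [-1.5706  0.0017  1.103 ]
wrist_force [-0.0568 -0.954  -0.0988]
wrist_torque [-0.0237  0.0007 -0.0791]
width 0.0939
```

View pics/top0.png

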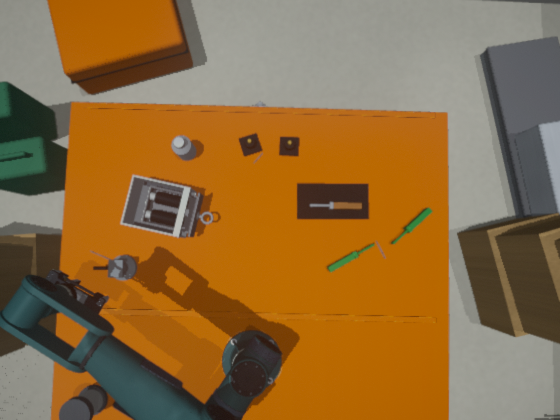

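View pics/side0.png

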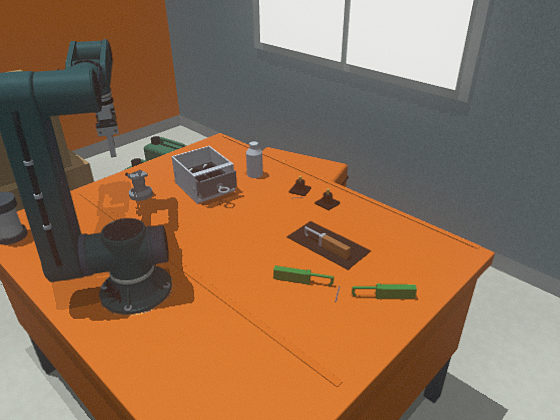

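View pics/wrist0.png

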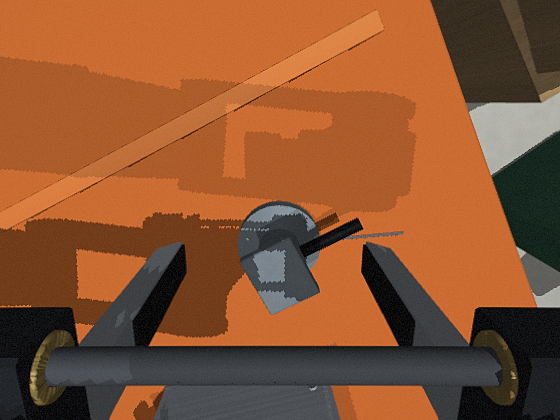

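```bash
python3 - <<'E'
import cv2,numpy as np
t=cv2.imread("pics/top0.png"); s=cv2.imread("pics/side0.png")
a=cv2.resize(t[170:230,285:385],(800,480),interpolation=cv2.INTER_CUBIC)
b=cv2.resize(s[215:275,280:380],(800,480),interpolation=cv2.INTER_CUBIC)
c=cv2.resize(t[165:245,115:225],(770,560),interpolation=cv2.INTER_CUBIC)
cv2.imwrite("pics/c1.png",a);cv2.imwrite("pics/c2.png",b);cv2.imwrite("pics/c3.png",c)
E
```

```text
(no output)
```

View pics/c1.png

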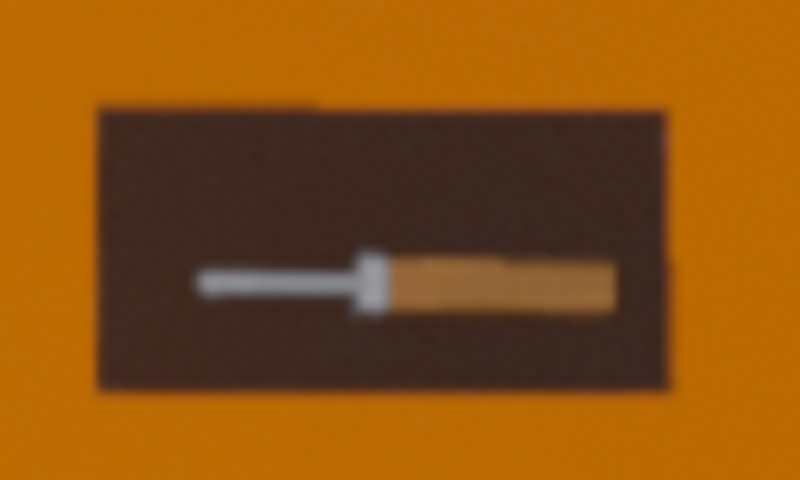

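View pics/c2.png

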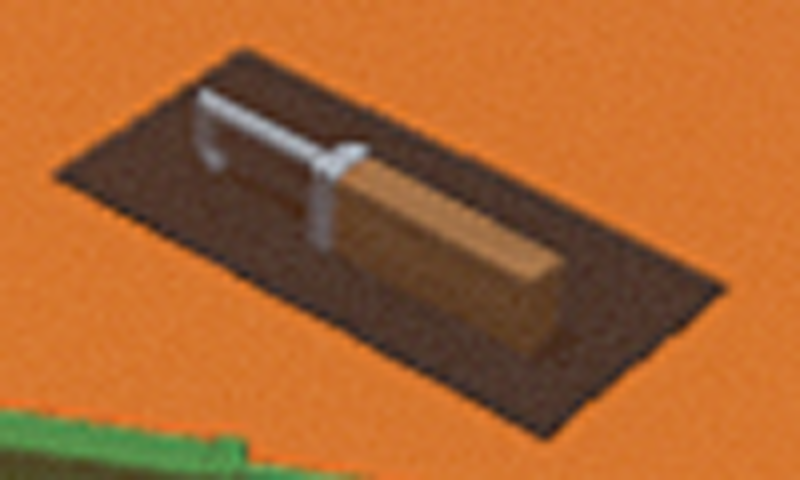

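View pics/c3.png

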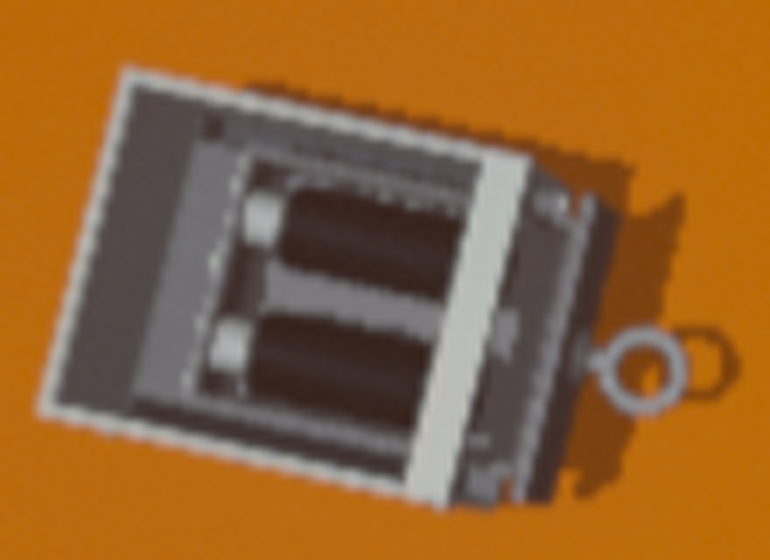

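```bash
cat > h.py <<'E'
from bench import robot, snapshot, camera_info, ticket
import cv2,numpy as np
def ray(n,uv,z,c=None):
    c=c or camera_info(n); K=np.array([[c["fx"],0,c["cx"]],[0,c["fy"],c["cy"]],[0,0,1]])
    p=cv2.undistortPoints(np.array([[uv]],float),K,np.array(c["dist"]))[0,0]
    T=np.array(c["cam_to_world"]); d=T[:3,:3]@[p[0],p[1],1]; return T[:3,3]+d*(z-T[2,3])/d[2]
def proj(n,P,c=None):
    c=c or camera_info(n); K=np.array([[c["fx"],0,c["cx"]],[0,c["fy"],c["cy"]],[0,0,1]])
    T=np.linalg.inv(np.array(c["cam_to_world"]))
    P=np.atleast_2d(np.array(P,float)); Q=(T[:3,:3]@P.T).T+T[:3,3]
    return cv2.projectPoints(Q,np.zeros(3),np.zeros(3),K,np.array(c["dist"]))[0][:,0]
E
python3 - <<'E'
from h import *
def c1(x,y): return (285+(x+.5)/8-.5,170+(y+.5)/8-.5)
def c3(x,y): return (115+(x+.5)/7-.5,165+(y+.5)/7-.5)
def c2(x,y): return (280+(x+.5)/8-.5,215+(y+.5)/8-.5)
p=lambda n,uv,z: print(n,np.round(ray(n,uv,z),4))
p("top",c1(197,283),.038);p("top",c1(616,286),.044);p("top",c1(372,284),.046)
print("mat")
for a in [(98,108),(667,110),(670,388),(98,388)]: p("top",c1(*a),.004)
print("side");p("side",c2(200,92),.042);p("side",c2(545,268),.044)
for a in [(243,48),(55,177),(547,438),(727,290)]: p("side",c2(*a),.004)
print("ring");p("top",c3(643,372),.065)
print("rack")
R=[ray("top",c3(*a),.122) for a in [(127,68),(532,155),(442,509),(40,412)]]
print(np.round(R,4), np.mean(R,0))
d=R[1]+R[2]-R[0]-R[3]; print(np.degrees(np.arctan2(d[1],d[0])),np.linalg.norm(d)/2)
d=R[1]-R[2]+R[0]-R[3]; print(np.degrees(np.arctan2(d[1],d[0])),np.linalg.norm(d)/2)
s=cv2.imread("pics/side0.png")
cv2.imwrite("pics/c4.png",cv2.resize(s[135:215,165:275],(770,560),interpolation=cv2.INTER_CUBIC))
E
```

```text
top [ 0.5502 -0.1884  0.038 ]
top [ 0.5534 -0.3726  0.044 ]
top [ 0.551  -0.2647  0.046 ]
mat
top [ 0.6321 -0.1446  0.004 ]
top [ 0.6387 -0.4032  0.004 ]
top [ 0.5122 -0.4057  0.004 ]
top [ 0.505  -0.1476  0.004 ]
side
side [ 0.5496 -0.1871  0.042 ]
side [ 0.5508 -0.3698  0.044 ]
side [ 0.6302 -0.1429  0.004 ]
side [ 0.4999 -0.1489  0.004 ]
side [ 0.5075 -0.4072  0.004 ]
side [ 0.6342 -0.4036  0.004 ]
ring
top [0.493  0.1677 0.065 ]
rack
[[0.628  0.4119 0.122 ]
 [0.5914 0.216  0.122 ]
 [0.4216 0.2511 0.122 ]
 [0.4621 0.444  0.122 ]] [0.52580487 0.33075852 0.122     ]
-101.21520556105929 0.1982347229006609
-11.311339191981972 0.1711538016367227
```

View pics/c4.png

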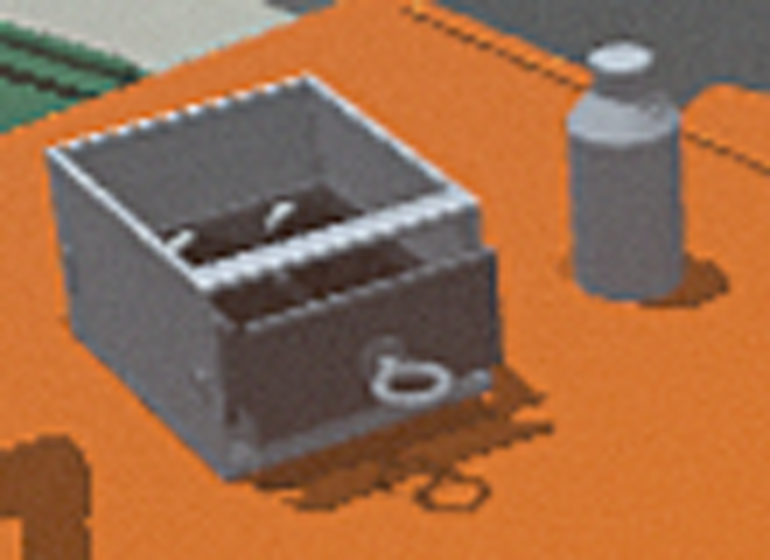

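```bash
python3 -m creep '[{"slide":[-577,0,-631],"roll":62,"grip":0},{"slide":[-577,0,-631],"roll":62,"grip":0},{"slide":[-577,0,-631],"roll":62,"grip":0},{"slide":[-577,0,-631],"roll":62,"grip":0},{"slide":[-577,0,-631],"roll":62,"grip":0},{"slide":[-577,0,-631],"roll":62,"grip":0},{"slide":[-577,0,-631],"roll":62,"grip":0},{"slide":[-577,0,-631],"roll":62,"grip":0},{"slide":[-577,0,-631],"roll":62,"grip":0},{"slide":[-577,0,-631],"roll":62,"grip":0}]'
```

```text
time: 0.98
tool_pos: [0.3957, 0.0994, 0.2054]
ee_rot: [-1.571, -0.0, 0.018]
wrist_force: [1.0, 0.7, 0.3]
width: 0.0941
```

```bash
python3 -m creep '[{"slide":[147,0,-413],"roll":0,"grip":0},{"slide":[147,0,-413],"roll":0,"grip":0},{"slide":[147,0,-413],"roll":0,"grip":0},{"slide":[147,0,-413],"roll":0,"grip":0},{"slide":[147,0,-413],"roll":0,"grip":0},{"slide":[147,0,-413],"roll":0,"grip":0},{"slide":[147,0,-413],"roll":0,"grip":0},{"slide":[147,0,-413],"roll":0,"grip":0},{"slide":[147,0,-413],"roll":0,"grip":0},{"slide":[147,0,-413],"roll":0,"grip":0},{"slide":[147,0,-413],"roll":0,"grip":0},{"slide":[147,0,-413],"roll":0,"grip":0},{"slide":[147,0,-413],"roll":0,"grip":0}]'
python3 - <<'E'
from h import *
import json
print(robot.get_obs()["tool_pos"],robot.get_obs()["ee_rot"],robot.get_obs()["wrist_force"])
c=camera_info("wrist");im=snapshot("wrist")
cv2.imwrite("pics/w1.png",cv2.resize(im[:,:,::-1],(800,600),interpolation=cv2.INTER_CUBIC))
c={k:np.array(v).tolist() for k,v in c.items()};json.dump(c,open("w1.json","w"))
E
```

```text
time: 2.07
tool_pos: [0.5509, -0.3093, 0.2039]
ee_rot: [-1.569, 0.002, 0.019]
wrist_force: [-0.6, 0.1, -1.0]
width: 0.0939
[ 0.55091738 -0.30930955  0.20391589] [-1.5687362   0.00202536  0.01912323] [-0.60171409  0.13973176 -1.01631256]
```

View pics/w1.png

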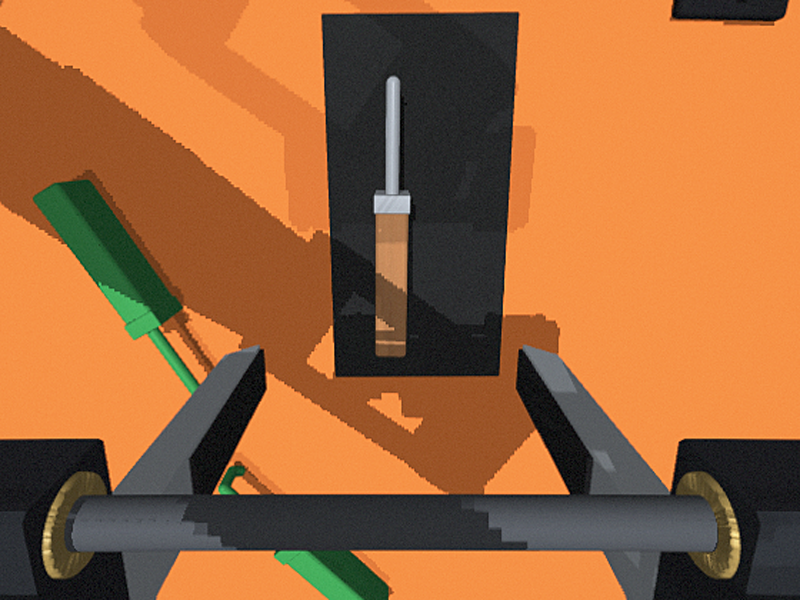

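```bash
python3 - <<'E'
from h import *
import json
c=json.load(open("w1.json"))
im=cv2.imread("pics/w1.png"); 
cv2.imwrite("pics/w1c.png",cv2.resize(im[60:370,330:500],(425,775),interpolation=cv2.INTER_CUBIC)[:600])
for uv,z in [((393,77),.038),((392,190),.038),((376,214),.044),((407,214),.044),((378,345),.044),((405,345),.044),((376,357),.004),((406,357),.004),((391,357),.044)]:
    print(uv,z,np.round(ray("w",((uv[0]+.5)*.7-.5,(uv[1]+.5)*.7-.5),z,c),4))
for uv in [(322,15),(519,13),(499,376),(336,377)]:
    print(np.round(ray("w",((uv[0]+.5)*.7-.5,(uv[1]+.5)*.7-.5),.004,c),4))
E
```

```text
(393, 77) 0.038 [ 0.5501 -0.1868  0.038 ]
(392, 190) 0.038 [ 0.5509 -0.2553  0.038 ]
(376, 214) 0.044 [ 0.5407 -0.2704  0.044 ]
(407, 214) 0.044 [ 0.5609 -0.27    0.044 ]
(378, 345) 0.044 [ 0.5431 -0.3616  0.044 ]
(405, 345) 0.044 [ 0.562  -0.3612  0.044 ]
(376, 357) 0.004 [ 0.5409 -0.3875  0.004 ]
(406, 357) 0.004 [ 0.5645 -0.387   0.004 ]
(391, 357) 0.044 [ 0.5524 -0.3705  0.044 ]
[ 0.5028 -0.1461  0.004 ]
[ 0.632  -0.1426  0.004 ]
[ 0.6388 -0.4018  0.004 ]
[ 0.5093 -0.4052  0.004 ]
```

View pics/w1c.png

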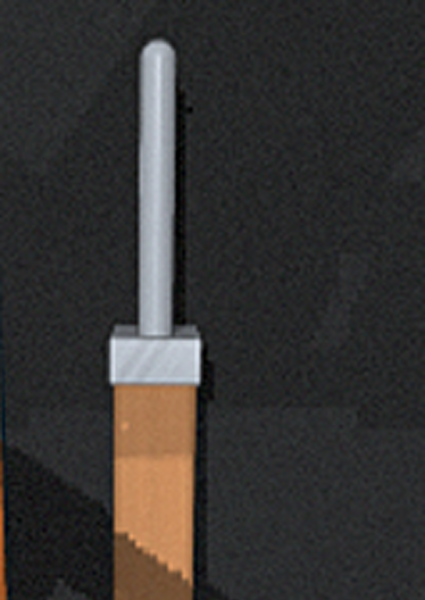

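```bash
python3 -m creep '[{"slide":[0,40,4],"roll":0,"grip":0},{"slide":[0,80,4],"roll":0,"grip":0},{"slide":[0,120,4],"roll":0,"grip":0},{"slide":[0,150,4],"roll":0,"grip":0},{"slide":[0,170,4],"roll":0,"grip":0},{"slide":[0,183,4],"roll":0,"grip":0},{"slide":[0,191,4],"roll":0,"grip":0},{"slide":[0,193,4],"roll":0,"grip":0},{"slide":[0,193,4],"roll":0,"grip":0},{"slide":[0,193,4],"roll":0,"grip":1},{"slide":[0,193,4],"roll":0,"grip":1},{"slide":[0,193,4],"roll":0,"grip":1},{"slide":[0,193,4],"roll":0,"grip":1},{"slide":[0,193,4],"roll":0,"grip":1},{"slide":[0,193,4],"roll":0,"grip":1},{"slide":[0,193,4],"roll":0,"grip":1},{"slide":[0,193,4],"roll":0,"grip":1},{"slide":[0,193,4],"roll":0,"grip":1},{"slide":[0,193,4],"roll":0,"grip":1},{"slide":[0,193,4],"roll":0,"grip":1}]'
```

```text
time: 3.78
tool_pos: [0.5512, -0.3045, 0.0124]
ee_rot: [-1.571, 0.0, 0.021]
wrist_force: [-0.1, -0.6, -0.1]
width: 0.0245
```

```bash
python3 -m creep '[{"slide":[0,0,0],"roll":0,"grip":1},{"slide":[0,0,0],"roll":0,"grip":1},{"slide":[0,0,0],"roll":0,"grip":1},{"slide":[0,0,0],"roll":0,"grip":1}]'
python3 -m creep '[{"slide":[0,-5,0],"roll":0,"grip":1},{"slide":[0,-15,0],"roll":0,"grip":1},{"slide":[0,-30,0],"roll":0,"grip":1},{"slide":[0,-55,0],"roll":0,"grip":1},{"slide":[0,-85,0],"roll":0,"grip":1},{"slide":[0,-110,0],"roll":0,"grip":1},{"slide":[0,-125,0],"roll":0,"grip":1},{"slide":[0,-130,0],"roll":0,"grip":1},{"slide":[0,-130,0],"roll":0,"grip":1}]'
python3 - <<'E'
from h import *
import json
print(robot.get_obs()["tool_pos"],robot.get_obs()["ee_rot"],robot.get_obs()["wrist_force"],robot.get_obs()["wrist_torque"])
c=camera_info("wrist");im=snapshot("wrist")
cv2.imwrite("pics/w2.png",cv2.resize(im[:,:,::-1],(800,600),interpolation=cv2.INTER_CUBIC))
c={k:np.array(v).tolist() for k,v in c.items()};json.dump(c,open("w2.json","w"))
im=snapshot("side")
cv2.imwrite("pics/s2.png",cv2.resize(im[150:290,260:400,::-1],(560,560),interpolation=cv2.INTER_CUBIC))
E
```

```text
time: 4.12
tool_pos: [0.5511, -0.3045, 0.0124]
ee_rot: [-1.571, 0.0, 0.021]
wrist_force: [0.6, -0.5, 0.5]
width: 0.0219
time: 4.87
tool_pos: [0.5522, -0.3052, 0.1453]
ee_rot: [-1.573, -0.004, 0.021]
wrist_force: [-0.7, -0.4, -1.8]
width: 0.0219
[ 0.5521978  -0.30515603  0.1452625 ] [-1.57342091 -0.00397031  0.02093527] [-0.68373359 -0.35866476 -1.82249537] [-0.04237571  0.07155331  0.00881468]
```

View pics/w2.png

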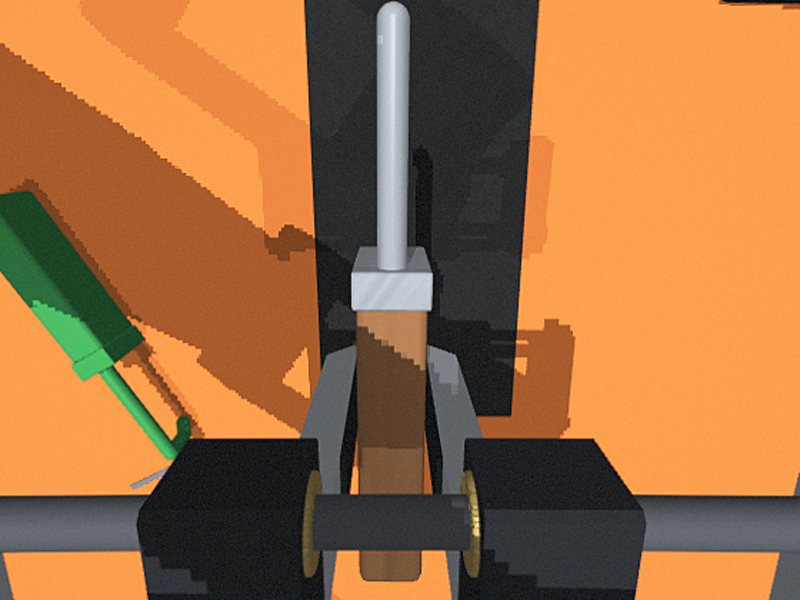

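View pics/s2.png

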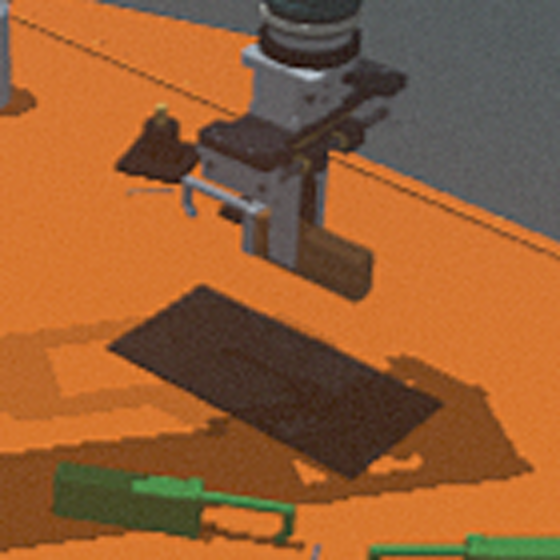

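```bash
python3 - <<'E'
from h import *
import json
c=json.load(open("w2.json"))
o=np.array([.5522,-.30516,.14526]); y=.0209
for uv,z in [((393,2),.171),((393,268),.171),((389,580),.177)]:
    p=ray("w",((uv[0]+.5)*.7-.5,(uv[1]+.5)*.7-.5),z,c)-o
    print(p, 'tx',p[0]*np.cos(y)+p[1]*np.sin(y),'tz',-p[0]*np.sin(y)+p[1]*np.cos(y))
def c4(x,y): return (165+(x+.5)/7-.5,135+(y+.5)/7-.5)
print(ray("side",c4(411,382),.065))
R=[ray("side",c4(*a),.122) for a in [(308,76),(480,200),(204,282),(48,150)]]
print(np.round(R,4), np.mean(R,0))
d=R[1]+R[2]-R[0]-R[3]; print(np.degrees(np.arctan2(d[1],d[0])),np.linalg.norm(d)/2)
E
```

```text
[-0.0016028   0.11816591  0.02574   ] tx 0.0008670418459905641 tz 0.11817360053816114
[-1.49626281e-05  4.60243497e-02  2.57400000e-02] tx 0.0009468795207606542 tz 0.046014610784944884
[ 0.00096315 -0.06493094  0.03174   ] tx -0.00039402123443810124 tz -0.06493689190462983
[0.49509251 0.17371649 0.065     ]
[[0.6249 0.4139 0.122 ]
 [0.5902 0.2207 0.122 ]
 [0.4272 0.2566 0.122 ]
 [0.4614 0.4454 0.122 ]] [0.52594761 0.33414399 0.122     ]
-100.22923026510277 0.1940998230179917
```

```bash
python3 -m creep '[{"slide":[-5,2,20],"roll":1,"grip":1},{"slide":[-12,6,50],"roll":3,"grip":1},{"slide":[-20,10,88],"roll":5,"grip":1},{"slide":[-29,14,126],"roll":7,"grip":1},{"slide":[-38,18,164],"roll":9,"grip":1},{"slide":[-47,22,202],"roll":11,"grip":1},{"slide":[-56,25,240],"roll":12,"grip":1},{"slide":[-64,28,275],"roll":12,"grip":1},{"slide":[-70,30,305],"roll":12,"grip":1},{"slide":[-74,32,326],"roll":12,"grip":1},{"slide":[-76,32,337],"roll":12,"grip":1},{"slide":[-77,32,340],"roll":12,"grip":1},{"slide":[-77,32,340],"roll":12,"grip":1},{"slide":[-77,32,340],"roll":12,"grip":1}]'
python3 - <<'E'
from h import *
import json
print(robot.get_obs()["tool_pos"],robot.get_obs()["ee_rot"],robot.get_obs()["wrist_force"],robot.get_obs()["wrist_torque"])
c=camera_info("wrist");im=snapshot("wrist")
cv2.imwrite("pics/w3.png",cv2.resize(im[:,:,::-1],(800,600),interpolation=cv2.INTER_CUBIC))
c={k:np.array(v).tolist() for k,v in c.items()};json.dump(c,open("w3.json","w"))
im=snapshot("side")
cv2.imwrite("pics/s3.png",cv2.resize(im[120:220,150:290,::-1],(784,560),interpolation=cv2.INTER_CUBIC))
E
```

```text
time: 6.13
tool_pos: [0.4672, 0.0328, 0.1101]
ee_rot: [-1.572, 0.001, -0.189]
wrist_force: [-0.3, -0.6, -1.7]
width: 0.0219
[0.46721805 0.03284451 0.11005884] [-1.57164720e+00  5.13734114e-04 -1.89229652e-01] [-0.32150406 -0.55270119 -1.7237497 ] [-0.0249672   0.05539733 -0.04630427]
```

View pics/w3.png

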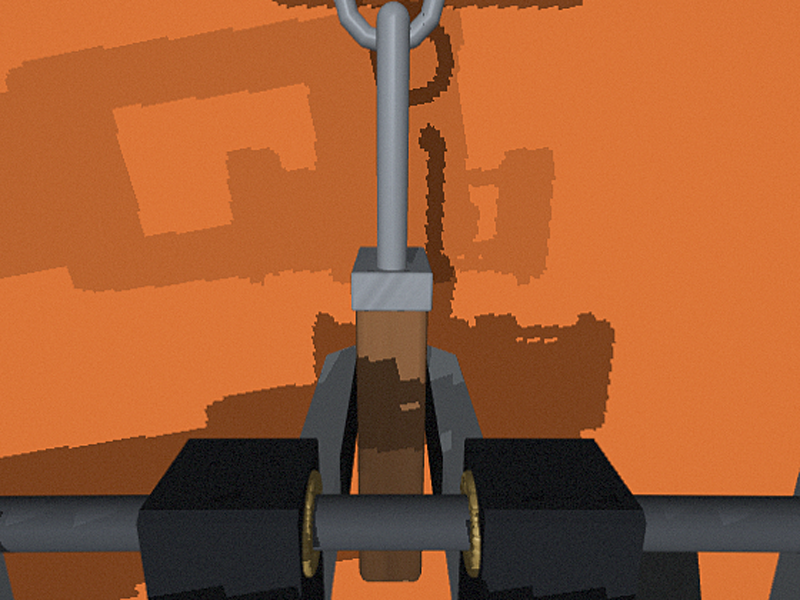

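View pics/s3.png

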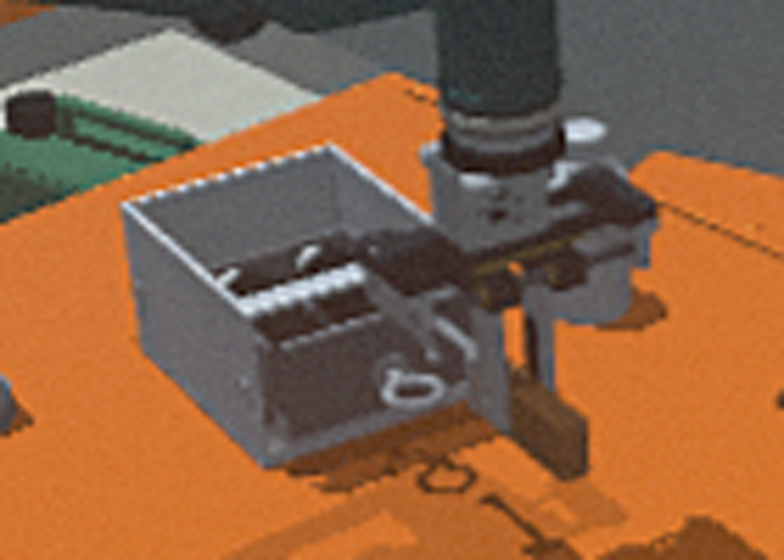

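```bash
python3 - <<'E'
from h import *
im=cv2.imread("pics/w3.png")
cv2.imwrite("pics/w3c.png",cv2.resize(im[0:70,320:460],(784,392),interpolation=cv2.INTER_CUBIC))
E
```

```text
(no output)
```

View pics/w3c.png

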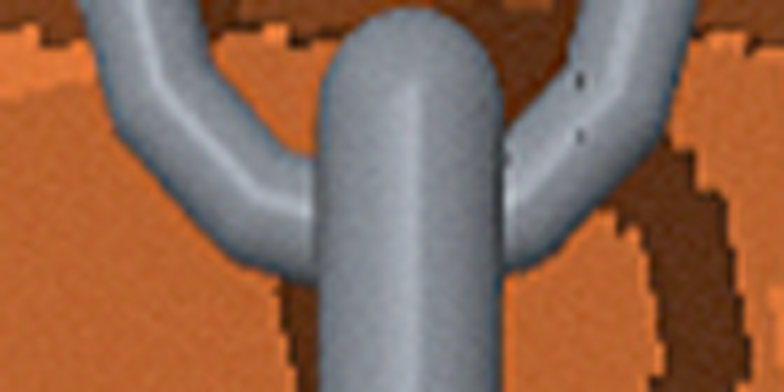

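```bash
python3 - <<'E'
from h import *
import json
from scipy.optimize import least_squares
c=json.load(open("w3.json"))
f=lambda a:ray("w",(((320+(a[0]+.5)/5.6-.5)+.5)*.7-.5,(((a[1]+.5)/5.6-.5)+.5)*.7-.5),.065,c)[:2]
O=np.array([f(a) for a in [(85,10),(112,120),(160,180),(230,255),(525,266),(560,245),(660,130),(690,20)]])
I=np.array([f(a) for a in [(190,5),(210,65),(290,155),(510,155),(575,75)]])
r=least_squares(lambda p:np.r_[np.linalg.norm(O-p,axis=1)-.022,np.linalg.norm(I-p,axis=1)-.014],[.494,.17])
print(r.x,np.round(r.fun*1e3,1))
for P in (O,I): 
    r2=least_squares(lambda p:np.linalg.norm(P-p[:2],axis=1)-p[2],[.494,.17,.02]);print(r2.x)
o=np.array([.46722,.03284]);y=-.1892;d=r.x-o
print('tool x',d@[np.cos(y),np.sin(y)],'tool z',d@[-np.sin(y),np.cos(y)])
# rod tip
e=ray("w",(((320+411/5.6))*.7-.5,(8/5.6)*.7),.110-.0084+.034,c)[:2]-o
print('tip',e@[np.cos(y),np.sin(y)],e@[-np.sin(y),np.cos(y)])
E
```

```text
[0.4928683  0.16889023] [-0.6 -0.  -0.6 -0.1 -0.4 -0.3 -0.4 -1.   0.2  0.3  0.3  0.9  0.7]
[0.49259162 0.16829049 0.0212127 ]
[0.49318649 0.16875061 0.01450735]
tool x -0.00039680137528060326 tool z 0.13844617766451073
tip 0.0006513842785941756 0.11836378748594083
```

```bash
python3 -m creep '[{"slide":[-1,0,10],"roll":0,"grip":1},{"slide":[-1,0,20],"roll":0,"grip":1},{"slide":[-1,0,26],"roll":0,"grip":1},{"slide":[-1,0,28],"roll":0,"grip":1},{"slide":[-1,5,28],"roll":0,"grip":1},{"slide":[-1,12,28],"roll":0,"grip":1},{"slide":[-1,19,28],"roll":0,"grip":1},{"slide":[-1,24,28],"roll":0,"grip":1},{"slide":[-1,26,28],"roll":0,"grip":1},{"slide":[-1,26,28],"roll":0,"grip":1}]'
python3 - <<'E'
from h import *
import json
print(robot.get_obs()["tool_pos"],robot.get_obs()["ee_rot"],robot.get_obs()["wrist_force"],robot.get_obs()["wrist_torque"])
im=snapshot("side")
cv2.imwrite("pics/s4.png",cv2.resize(im[140:220,160:270,::-1],(770,560),interpolation=cv2.INTER_CUBIC))
im=snapshot("wrist")
cv2.imwrite("pics/w4.png",cv2.resize(im[0:105,180:370,::-1],(760,420),interpolation=cv2.INTER_CUBIC))
E
```

```text
time: 7.07
tool_pos: [0.4706, 0.0613, 0.0833]
ee_rot: [-1.571, 0.002, -0.189]
wrist_force: [0.1, 0.0, -1.7]
width: 0.0222
[0.47056602 0.06129789 0.08326078] [-1.57118219  0.00219857 -0.18886022] [ 0.14583197  0.03286178 -1.69007436] [-0.05390829  0.0239759  -0.00681789]
```

View pics/w4.png

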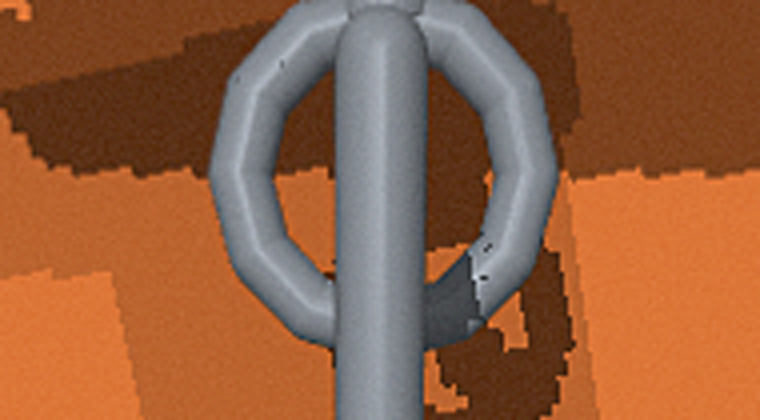

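View pics/s4.png

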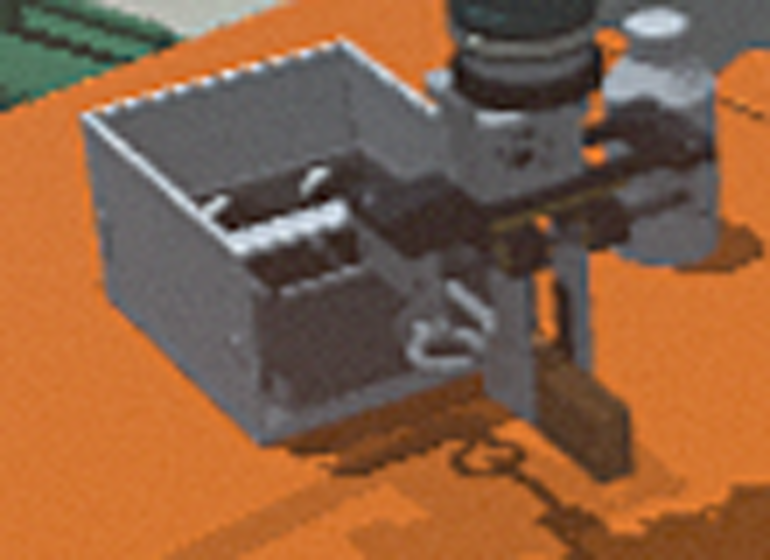

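```bash
python3 - <<'E'
from h import *
from scipy.optimize import least_squares
c=camera_info("wrist")
f=lambda a,z=.065:ray("w",(180+(a[0]+.5)/4-.5,(a[1]+.5)/4-.5),z,c)[:2]
O=np.array([f(a) for a in [(211,180),(231,85),(297,8),(232,270),(295,330),(335,346),(430,346),(487,318),(540,252),(556,170),(540,85),(485,15)]])
I=np.array([f(a) for a in [(285,105),(273,175),(287,240),(333,282),(470,245),(495,175),(482,105)]])
r=least_squares(lambda p:np.r_[np.linalg.norm(O-p,axis=1)-.022,np.linalg.norm(I-p,axis=1)-.014],[.494,.17])
print(r.x,np.round(r.fun*1e3,1))
o=robot.get_obs()["tool_pos"];y=robot.get_obs()["ee_rot"][2];ax=lambda d:(d@[np.cos(y),np.sin(y)],d@[-np.sin(y),np.cos(y)])
print(ax(r.x-o[:2])); e=f((382,6),o[2]-.0084+.036)-o[:2]; print('tip outer',ax(e))
E
```

```text
[0.49311091 0.16928876] [-0.3 -0.6 -0.6  0.4 -0.2 -0.5 -0.5 -0.2  0.1 -0.2 -0.1 -0.3  0.5 -0.1
  0.5  0.3 -0.1  0.1  0.6]
(np.float64(0.0010944199083093048), np.float64(0.11011424851556023))
tip outer (np.float64(0.0007092397298302511), np.float64(0.1178267322607647))
```

```bash
python3 -m creep '[{"slide":[0,4,0],"roll":0,"grip":1},{"slide":[0,9,0],"roll":0,"grip":1},{"slide":[0,14,0],"roll":0,"grip":1},{"slide":[0,19,0],"roll":0,"grip":1},{"slide":[0,23,0],"roll":0,"grip":1},{"slide":[0,25,0],"roll":0,"grip":1},{"slide":[0,25,0],"roll":0,"grip":1},{"slide":[0,25,0],"roll":0,"grip":1},{"slide":[0,25,0],"roll":0,"grip":1}]'
python3 - <<'E'
from h import *
o=robot.get_obs()
for k in ["tool_pos","ee_rot","wrist_force","wrist_torque","joint_torque"]: print(k,np.round(o[k],3))
im=snapshot("side")
cv2.imwrite("pics/s5.png",cv2.resize(im[140:220,160:270,::-1],(770,560),interpolation=cv2.INTER_CUBIC))
im=snapshot("wrist")
cv2.imwrite("pics/w5.png",cv2.resize(im[0:105,180:370,::-1],(760,420),interpolation=cv2.INTER_CUBIC))
E
```

```text
time: 7.92
tool_pos: [0.4716, 0.0615, 0.0597]
ee_rot: [-1.571, -0.001, -0.188]
wrist_force: [0.1, -0.2, -1.6]
width: 0.0217
tool_pos [0.472 0.062 0.06 ]
ee_rot [-1.571e+00 -1.000e-03 -1.880e-01]
wrist_force [ 0.065 -0.228 -1.623]
wrist_torque [-0.03   0.007  0.013]
joint_torque [-0.0000e+00 -2.8624e+01 -2.8669e+01  6.7000e-02  1.0000e-02  0.0000e+00]
```

View pics/w5.png

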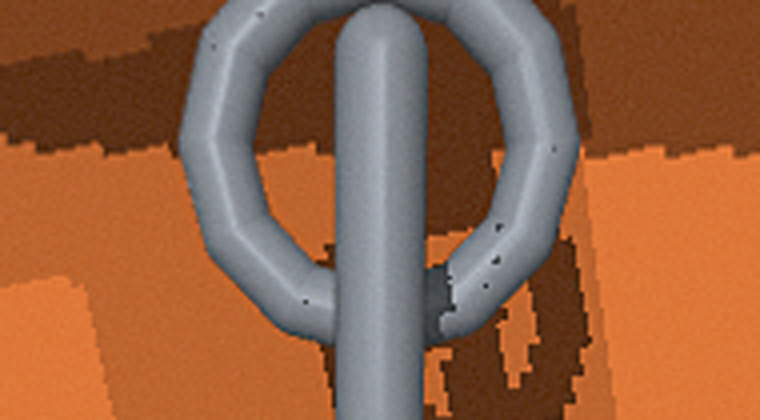

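View pics/s5.png

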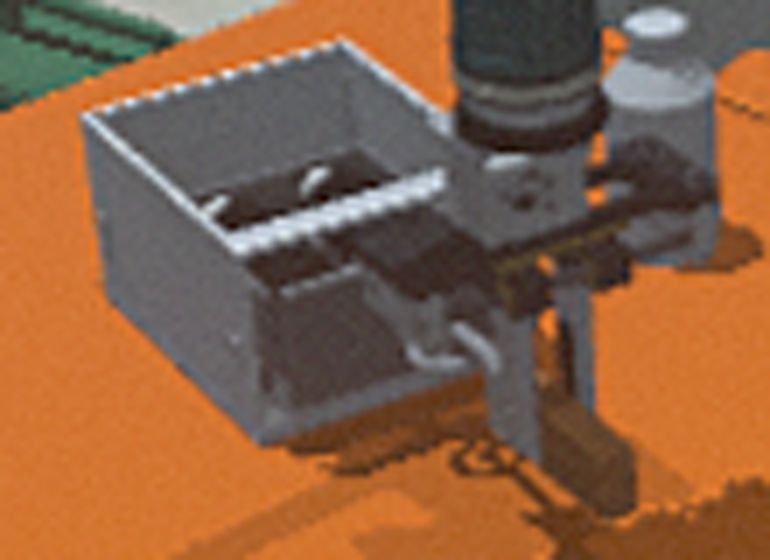

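```bash
python3 -m creep '[{"slide":[0,0,-2],"roll":0,"grip":1},{"slide":[0,0,-5],"roll":0,"grip":1},{"slide":[0,0,-8],"roll":0,"grip":1},{"slide":[0,0,-10],"roll":0,"grip":1},{"slide":[0,0,-12],"roll":0,"grip":1},{"slide":[0,0,-14],"roll":0,"grip":1},{"slide":[0,0,-16],"roll":0,"grip":1},{"slide":[0,0,-18],"roll":0,"grip":1},{"slide":[0,0,-20],"roll":0,"grip":1}]'
```

```text
time: 8.77
tool_pos: [0.4677, 0.0423, 0.0594]
ee_rot: [-1.57, 0.0, -0.188]
wrist_force: [1.2, 3.6, -3.8]
width: 0.0216
```

```bash
python3 -m creep '[{"slide":[0,0,-3],"roll":0,"grip":1},{"slide":[0,0,-7],"roll":0,"grip":1},{"slide":[0,0,-11],"roll":0,"grip":1},{"slide":[0,0,-15],"roll":0,"grip":1},{"slide":[0,0,-19],"roll":0,"grip":1},{"slide":[0,0,-23],"roll":0,"grip":1},{"slide":[0,0,-27],"roll":0,"grip":1},{"slide":[0,0,-31],"roll":0,"grip":1},{"slide":[0,0,-35],"roll":0,"grip":1},{"slide":[0,0,-38],"roll":0,"grip":1},{"slide":[0,0,-40],"roll":0,"grip":1},{"slide":[0,0,-42],"roll":0,"grip":1}]'
python3 - <<'E'
from h import *
o=robot.get_obs()
for k in ["tool_pos","wrist_force","wrist_torque"]: print(k,np.round(o[k],3))
im=snapshot("wrist")
cv2.imwrite("pics/w6.png",cv2.resize(im[0:105,180:370,::-1],(760,420),interpolation=cv2.INTER_CUBIC))
E
```

```text
time: 9.77
tool_pos: [0.4596, 0.0003, 0.0594]
ee_rot: [-1.571, 0.0, -0.189]
wrist_force: [0.4, 4.7, -2.2]
width: 0.0217
tool_pos [0.46  0.    0.059]
wrist_force [ 0.444  4.736 -2.2  ]
wrist_torque [ 0.65  -0.054  0.04 ]
```

View pics/w6.png

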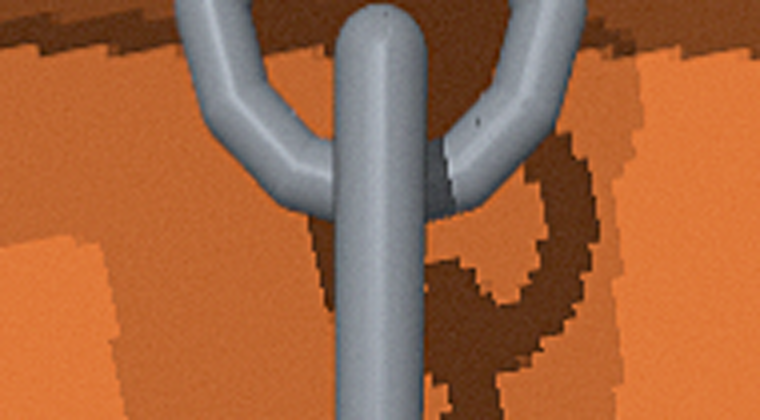

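```bash
python3 -m creep '[{"slide":[0,0,-2],"roll":0,"grip":1},{"slide":[0,0,-4],"roll":0,"grip":1},{"slide":[0,0,-6],"roll":0,"grip":1},{"slide":[0,0,-7.5],"roll":0,"grip":1},{"slide":[0,0,-9],"roll":0,"grip":1}]'; python3 -m creep '[{"slide":[0,0,-1],"roll":0,"grip":1},{"slide":[0,0,-2],"roll":0,"grip":1}]'
```

```text
time: 10.23
tool_pos: [0.4579, -0.0084, 0.0594]
ee_rot: [-1.571, 0.0, -0.188]
wrist_force: [0.8, 4.1, -3.2]
width: 0.0219
time: 10.4
tool_pos: [0.4576, -0.0103, 0.0594]
ee_rot: [-1.571, 0.0, -0.189]
wrist_force: [0.7, 4.1, -3.3]
width: 0.022
```

```bash
python3 -m creep '[{"slide":[0,0,-1],"roll":0,"grip":1},{"slide":[0,0,-2],"roll":0,"grip":1}]'
```

```text
time: 10.57
tool_pos: [0.4572, -0.0122, 0.0594]
ee_rot: [-1.571, 0.0, -0.189]
wrist_force: [1.0, 4.4, -3.6]
width: 0.0218
```

```bash
python3 -m creep '[{"slide":[0,0,-0.7],"roll":0,"grip":1},{"slide":[0,0,-1.4],"roll":0,"grip":1},{"slide":[0,0,-2],"roll":0,"grip":1}]'
```

```text
time: 10.82
tool_pos: [0.4569, -0.0142, 0.0594]
ee_rot: [-1.571, 0.0, -0.188]
wrist_force: [0.5, 4.1, -3.1]
width: 0.022
```

```bash
python3 -m creep '[{"slide":[0,0,-0.7],"roll":0,"grip":1},{"slide":[0,0,-1.4],"roll":0,"grip":1}]'
```

```text
time: 10.98
tool_pos: [0.4566, -0.0156, 0.0594]
ee_rot: [-1.571, 0.0, -0.188]
wrist_force: [0.2, 3.7, -3.4]
width: 0.0217
```

```bash
python3 -m creep '[{"slide":[0,0,-0.7],"roll":0,"grip":1},{"slide":[0,0,-1.4],"roll":0,"grip":1}]'
```

```text
time: 11.15
tool_pos: [0.4563, -0.017, 0.0594]
ee_rot: [-1.571, 0.0, -0.189]
wrist_force: [0.0, 3.6, -2.9]
width: 0.0219
```

```bash
python3 -m creep '[{"slide":[0,0,-0.7],"roll":0,"grip":1},{"slide":[0,0,-1.4],"roll":0,"grip":1}]'
```

```text
time: 11.32
tool_pos: [0.4561, -0.0183, 0.0594]
ee_rot: [-1.571, 0.0, -0.189]
wrist_force: [1.1, 4.7, -3.2]
width: 0.0214
```

```bash
python3 -m creep '[{"slide":[0,0,-0.7],"roll":0,"grip":1},{"slide":[0,0,-1.4],"roll":0,"grip":1}]'
```

```text
time: 11.48
tool_pos: [0.4558, -0.0197, 0.0595]
ee_rot: [-1.571, 0.0, -0.188]
wrist_force: [-0.5, 4.2, -3.3]
width: 0.0219
```

```bash
python3 -m creep '[{"slide":[0,0,-0.7],"roll":0,"grip":1},{"slide":[0,0,-1.4],"roll":0,"grip":1}]'
```

```text
time: 11.65
tool_pos: [0.4556, -0.0211, 0.0594]
ee_rot: [-1.571, 0.0, -0.189]
wrist_force: [0.5, 4.5, -3.4]
width: 0.0216
```

```bash
python3 -m creep '[{"slide":[0,0,-0.7],"roll":0,"grip":1},{"slide":[0,0,-1.4],"roll":0,"grip":1}]'
```

```text
time: 11.82
tool_pos: [0.4553, -0.0225, 0.0594]
ee_rot: [-1.571, 0.0, -0.188]
wrist_force: [-0.4, 4.6, -2.5]
width: 0.0217
```

```bash
python3 -m creep '[{"slide":[0,0,-0.7],"roll":0,"grip":1},{"slide":[0,0,-1.4],"roll":0,"grip":1}]'
```

```text
time: 11.98
tool_pos: [0.455, -0.0238, 0.0594]
ee_rot: [-1.571, 0.0, -0.188]
wrist_force: [0.2, 4.3, -2.9]
width: 0.0222
```

```bash
python3 -m creep '[{"slide":[0,0,-0.7],"roll":0,"grip":1},{"slide":[0,0,-1.4],"roll":0,"grip":1}]'
```

```text
time: 12.15
tool_pos: [0.4548, -0.0252, 0.0594]
ee_rot: [-1.571, 0.0, -0.189]
wrist_force: [0.4, 4.0, -3.6]
width: 0.0221
```

```bash
python3 -m creep '[{"slide":[0,0,-0.7],"roll":0,"grip":1},{"slide":[0,0,-1.4],"roll":0,"grip":1}]'
```

```text
time: 12.32
tool_pos: [0.4545, -0.0266, 0.0594]
ee_rot: [-1.571, 0.0, -0.189]
wrist_force: [-0.0, 3.7, -3.6]
width: 0.0219
```

```bash
python3 -m creep '[{"slide":[0,0,-0.7],"roll":0,"grip":1},{"slide":[0,0,-1.4],"roll":0,"grip":1}]'
```

```text
time: 12.48
tool_pos: [0.4542, -0.028, 0.0594]
ee_rot: [-1.571, 0.0, -0.189]
wrist_force: [-0.3, 3.8, -3.9]
width: 0.0219
```

```bash
python3 -m creep '[{"slide":[0,0,-0.7],"roll":0,"grip":1},{"slide":[0,0,-1.4],"roll":0,"grip":1}]'
```

```text
time: 12.65
tool_pos: [0.454, -0.0293, 0.0595]
ee_rot: [-1.571, 0.0, -0.188]
wrist_force: [-0.1, 3.9, -3.7]
width: 0.0221
```

```bash
python3 -m creep '[{"slide":[0,0,-0.7],"roll":0,"grip":1},{"slide":[0,0,-1.4],"roll":0,"grip":1}]'
```

```text
time: 12.82
tool_pos: [0.4537, -0.0307, 0.0595]
ee_rot: [-1.571, 0.0, -0.189]
wrist_force: [-0.7, 4.5, -4.9]
width: 0.0218
```

```bash
python3 -m creep '[{"slide":[0,0,-0.7],"roll":0,"grip":1},{"slide":[0,0,-1.4],"roll":0,"grip":1}]'
```

```text
time: 12.98
tool_pos: [0.4535, -0.0321, 0.0595]
ee_rot: [-1.571, 0.0, -0.189]
wrist_force: [-0.6, 3.4, -3.4]
width: 0.0217
```

```bash
python3 -m creep '[{"slide":[0,0,-0.7],"roll":0,"grip":1},{"slide":[0,0,-1.4],"roll":0,"grip":1}]'
```

```text
time: 13.15
tool_pos: [0.4532, -0.0335, 0.0595]
ee_rot: [-1.571, -0.0, -0.189]
wrist_force: [-0.6, 4.9, -3.6]
width: 0.0216
```

```bash
python3 -m creep '[{"slide":[0,0,-0.7],"roll":0,"grip":1},{"slide":[0,0,-1.4],"roll":0,"grip":1}]'
```

```text
time: 13.32
tool_pos: [0.453, -0.0348, 0.0594]
ee_rot: [-1.571, 0.0, -0.189]
wrist_force: [-0.5, 4.6, -3.8]
width: 0.022
```

```bash
python3 -m creep '[{"slide":[0,0,-0.7],"roll":0,"grip":1},{"slide":[0,0,-1.4],"roll":0,"grip":1}]'
```

```text
time: 13.48
tool_pos: [0.4527, -0.0362, 0.0595]
ee_rot: [-1.571, 0.0, -0.188]
wrist_force: [-1.3, 5.1, -3.6]
width: 0.0215
```

```bash
python3 -m creep '[{"slide":[0,0,-0.5],"roll":0,"grip":1},{"slide":[0,0,-1],"roll":0,"grip":1}]'
```

```text
time: 13.65
tool_pos: [0.4525, -0.0369, 0.0594]
ee_rot: [-1.57, 0.0, -0.189]
wrist_force: [0.6, 6.5, -4.0]
width: 0.022
```

```bash
python3 -m creep '[{"slide":[0,0,-0.3],"roll":0,"grip":1},{"slide":[0,0,-0.3],"roll":0,"grip":1}]'
```

```text
time: 13.82
tool_pos: [0.4525, -0.0369, 0.0593]
ee_rot: [-1.569, 0.0, -0.189]
wrist_force: [-0.4, 5.6, -3.6]
width: 0.0215
```

```bash
python3 -m creep '[{"slide":[0,0,-0.3],"roll":0,"grip":1},{"slide":[0,0,-0.5],"roll":0,"grip":1},{"slide":[0,0,-0.5],"roll":0,"grip":1}]'
```

```text
time: 14.07
tool_pos: [0.4525, -0.0369, 0.0593]
ee_rot: [-1.568, 0.0, -0.188]
wrist_force: [0.1, 7.1, -5.1]
width: 0.022
```

```bash
python3 -m creep '[{"slide":[0,0,-0.3],"roll":0,"grip":1},{"slide":[0,0,-0.6],"roll":0,"grip":1},{"slide":[0,0,-0.6],"roll":0,"grip":1}]'
```

```text
time: 14.32
tool_pos: [0.4524, -0.0369, 0.0592]
ee_rot: [-1.567, 0.0, -0.188]
wrist_force: [0.6, 8.4, -5.2]
width: 0.0218
```

```bash
python3 -m creep '[{"slide":[0,0,-0.3],"roll":0,"grip":1},{"slide":[0,0,-0.6],"roll":0,"grip":1},{"slide":[0,0,-0.6],"roll":0,"grip":1}]'; python3 -c "
from h import *
print(robot.get_obs()['wrist_torque'])"
```

```text
time: 14.57
tool_pos: [0.4524, -0.037, 0.0591]
ee_rot: [-1.566, 0.0, -0.188]
wrist_force: [1.3, 9.5, -5.4]
width: 0.0219
[ 1.40379431 -0.18399871  0.10746844]
```

```bash
python3 -m creep '[{"slide":[0,0,-0.2],"roll":0,"grip":1},{"slide":[0,0,-0.2],"roll":0,"grip":1},{"slide":[0,0,-0.2],"roll":0,"grip":1},{"slide":[0,0,-0.2],"roll":0,"grip":1},{"slide":[0,0,-0.2],"roll":0,"grip":1},{"slide":[0,0,-0.2],"roll":0,"grip":1},{"slide":[0,0,-0.2],"roll":0,"grip":1}]';python3 -m creep '[{"slide":[0,0,0],"roll":0,"grip":1},{"slide":[0,0,0],"roll":0,"grip":1},{"slide":[0,0,0],"roll":0,"grip":1},{"slide":[0,0,0],"roll":0,"grip":1},{"slide":[0,0,0],"roll":0,"grip":1},{"slide":[0,0,0],"roll":0,"grip":1},{"slide":[0,0,0],"roll":0,"grip":1},{"slide":[0,0,0],"roll":0,"grip":1}]'
python3 - <<'E'
from h import *
im=snapshot("wrist")
cv2.imwrite("pics/w7.png",cv2.resize(im[:,:,::-1],(800,600),interpolation=cv2.INTER_CUBIC))
im=snapshot("side")
cv2.imwrite("pics/s7.png",cv2.resize(im[140:240,160:300,::-1],(784,560),interpolation=cv2.INTER_CUBIC))
E
```

```text
time: 15.15
tool_pos: [0.4524, -0.037, 0.0591]
ee_rot: [-1.566, 0.0, -0.188]
wrist_force: [1.4, 9.4, -4.8]
width: 0.0215
time: 15.82
tool_pos: [0.4524, -0.037, 0.059]
ee_rot: [-1.566, 0.0, -0.188]
wrist_force: [2.7, 9.6, -5.6]
width: 0.0217
```

View pics/w7.png

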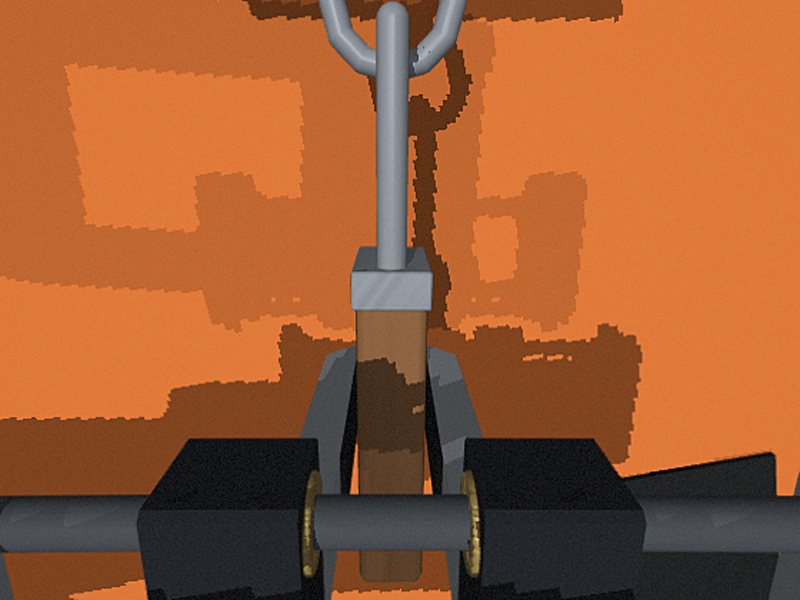

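View pics/s7.png

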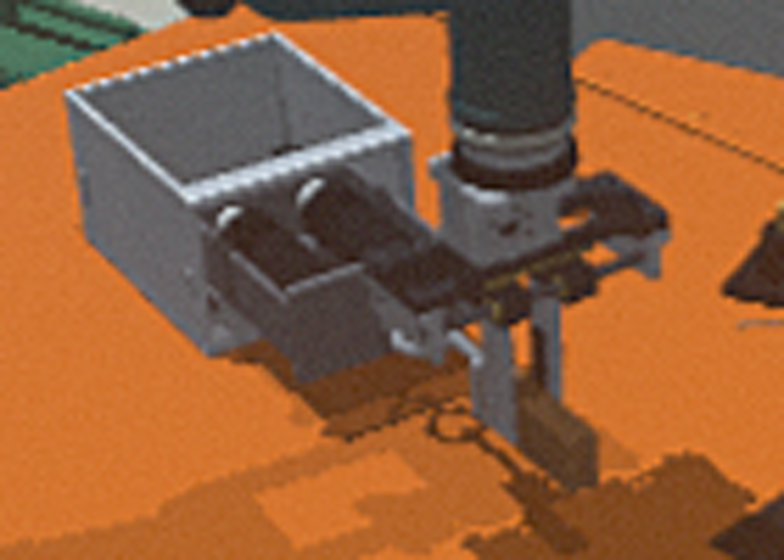

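```bash
python3 -m creep '[{"slide":[0,0,0.6],"roll":0,"grip":1},{"slide":[0,0,1.2],"roll":0,"grip":1},{"slide":[0,0,2],"roll":0,"grip":1},{"slide":[0,0,4],"roll":0,"grip":1},{"slide":[0,0,7],"roll":0,"grip":1},{"slide":[0,0,10],"roll":0,"grip":1},{"slide":[0,0,12.5],"roll":0,"grip":1},{"slide":[0,0,14],"roll":0,"grip":1},{"slide":[0,0,14.5],"roll":0,"grip":1},{"slide":[0,0,14.5],"roll":0,"grip":1}]'
python3 - <<'E'
from h import *
im=snapshot("wrist")
cv2.imwrite("pics/w8.png",cv2.resize(im[0:105,180:370,::-1],(760,420),interpolation=cv2.INTER_CUBIC))
E
```

```text
time: 16.75
tool_pos: [0.455, -0.0251, 0.0596]
ee_rot: [-1.571, -0.0, -0.188]
wrist_force: [0.2, -1.0, -2.5]
width: 0.022
```

View pics/w8.png

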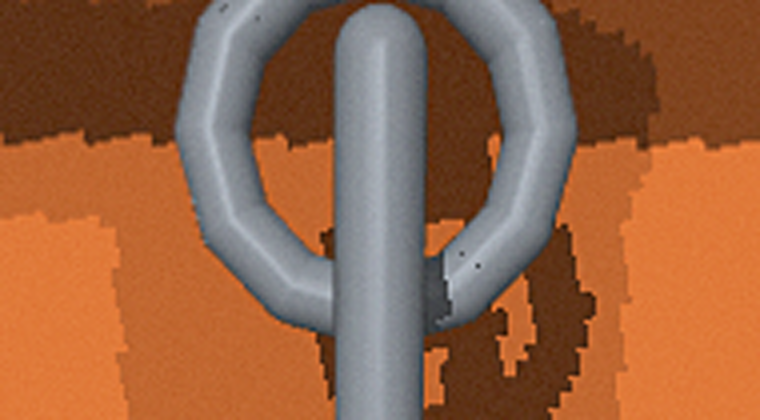

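```bash
python3 -m creep '[{"slide":[0,-2,1],"roll":0,"grip":1},{"slide":[0,-6,1],"roll":0,"grip":1},{"slide":[0,-10,1],"roll":0,"grip":1},{"slide":[0,-14,1],"roll":0,"grip":1}]'; python3 -m creep '[{"slide":[0,-4,0],"roll":0,"grip":1},{"slide":[0,-10,0],"roll":0,"grip":1},{"slide":[0,-18,0],"roll":0,"grip":1},{"slide":[0,-28,0],"roll":0,"grip":1},{"slide":[0,-40,0],"roll":0,"grip":1},{"slide":[0,-50,0],"roll":0,"grip":1},{"slide":[0,-56,0],"roll":0,"grip":1},{"slide":[0,-56,0],"roll":0,"grip":1}]'
python3 - <<'E'
from h import *
im=snapshot("wrist")
cv2.imwrite("pics/w9.png",cv2.resize(im[:,:,::-1],(800,600),interpolation=cv2.INTER_CUBIC))
im=snapshot("side")
cv2.imwrite("pics/s9.png",cv2.resize(im[140:240,160:300,::-1],(784,560),interpolation=cv2.INTER_CUBIC))
E
```

```text
time: 17.13
tool_pos: [0.4552, -0.0241, 0.0741]
ee_rot: [-1.571, -0.0, -0.189]
wrist_force: [0.5, -0.7, -1.0]
width: 0.0219
time: 17.8
tool_pos: [0.4563, -0.0243, 0.1318]
ee_rot: [-1.571, -0.004, -0.189]
wrist_force: [0.0, -0.1, -1.2]
width: 0.022
```

View pics/s9.png

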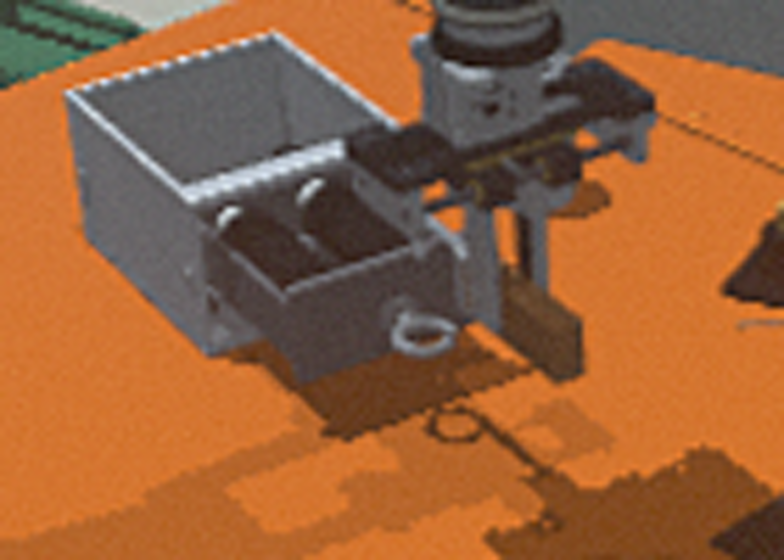

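View pics/w9.png

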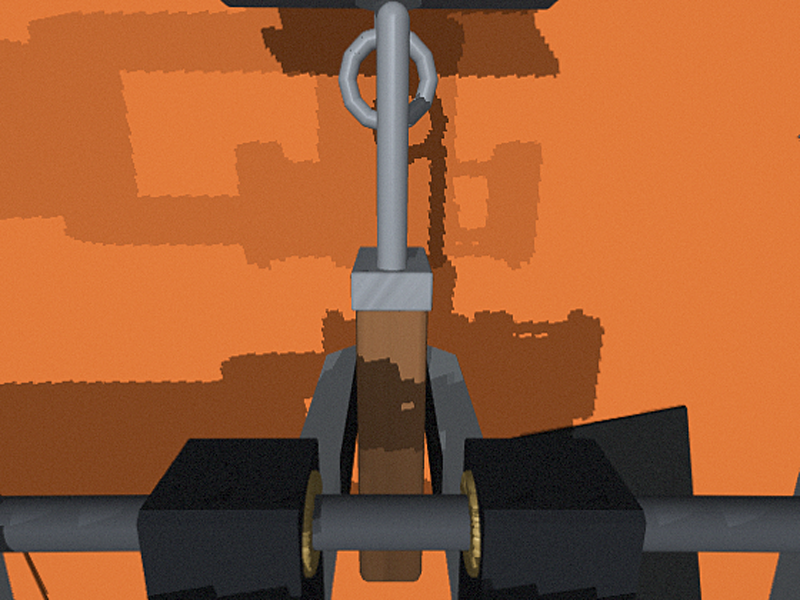

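```bash
python3 -m creep '[{"slide":[0,-4,-8],"roll":0,"grip":1},{"slide":[5,-8,-25],"roll":-1,"grip":1},{"slide":[18,-12,-50],"roll":-3,"grip":1},{"slide":[38,-12,-80],"roll":-5,"grip":1},{"slide":[60,-12,-110],"roll":-7,"grip":1},{"slide":[84,-12,-140],"roll":-9,"grip":1},{"slide":[108,-12,-168],"roll":-11,"grip":1},{"slide":[128,-12,-192],"roll":-12,"grip":1},{"slide":[143,-12,-209],"roll":-12,"grip":1},{"slide":[151,-12,-219],"roll":-12,"grip":1},{"slide":[153,-12,-221],"roll":-12,"grip":1},{"slide":[153,-12,-221],"roll":-12,"grip":1}]'
python3 - <<'E'
from h import *
im=snapshot("wrist")
cv2.imwrite("pics/w10.png",cv2.resize(im[:,:,::-1],(800,600),interpolation=cv2.INTER_CUBIC))
print(robot.get_obs()["tool_pos"])
E
```

```text
time: 18.9
tool_pos: [0.5633, -0.2707, 0.1402]
ee_rot: [-1.569, 0.002, 0.02]
wrist_force: [-0.5, 0.2, -0.2]
width: 0.0218
[ 0.56321543 -0.26972017  0.14056634]
```

View pics/w10.png

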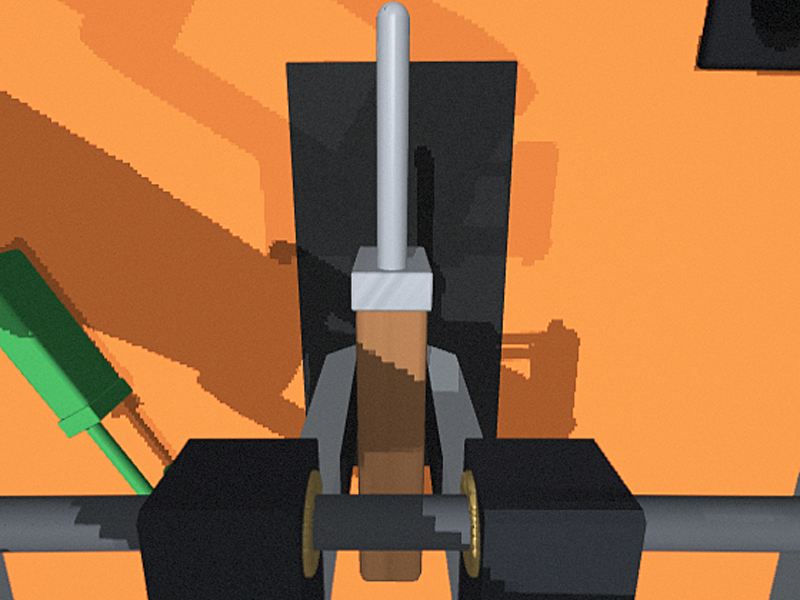

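```bash
python3 -m creep '[{"slide":[0,15,0],"roll":0,"grip":1},{"slide":[0,45,0],"roll":0,"grip":1},{"slide":[0,75,0],"roll":0,"grip":1},{"slide":[0,97,0],"roll":0,"grip":1},{"slide":[0,110,0],"roll":0,"grip":1},{"slide":[0,118,0],"roll":0,"grip":1},{"slide":[0,122,0],"roll":0,"grip":1},{"slide":[0,124,0],"roll":0,"grip":1},{"slide":[0,125,0],"roll":0,"grip":1},{"slide":[0,126,0],"roll":0,"grip":1},{"slide":[0,126,0],"roll":0,"grip":1},{"slide":[0,126,0],"roll":0,"grip":1}]'
```

```text
time: 19.95
tool_pos: [0.5645, -0.2702, 0.0165]
ee_rot: [-1.572, -0.002, 0.021]
wrist_force: [0.1, -0.1, -1.8]
width: 0.0215
```

```bash
python3 -m creep '[{"slide":[0,0.8,0],"roll":0,"grip":1},{"slide":[0,1.6,0],"roll":0,"grip":1},{"slide":[0,2.4,0],"roll":0,"grip":1},{"slide":[0,3.2,0],"roll":0,"grip":1},{"slide":[0,3.2,0],"roll":0,"grip":1}]'
```

```text
time: 20.37
tool_pos: [0.564, -0.2699, 0.0124]
ee_rot: [-1.571, -0.0, 0.021]
wrist_force: [0.5, -0.1, -0.1]
width: 0.0216
```

```bash
python3 -m creep '[{"slide":[0,0,0],"roll":0,"grip":0.6},{"slide":[0,0,0],"roll":0,"grip":0.4},{"slide":[0,0,0],"roll":0,"grip":0.2},{"slide":[0,0,0],"roll":0,"grip":0},{"slide":[0,0,0],"roll":0,"grip":0},{"slide":[0,0,0],"roll":0,"grip":0},{"slide":[0,0,0],"roll":0,"grip":0},{"slide":[0,0,0],"roll":0,"grip":0},{"slide":[0,0,0],"roll":0,"grip":0}]'
python3 -m creep '[{"slide":[0,-5,0],"roll":0,"grip":0},{"slide":[0,-15,0],"roll":0,"grip":0},{"slide":[0,-35,0],"roll":0,"grip":0},{"slide":[0,-65,0],"roll":0,"grip":0},{"slide":[0,-100,0],"roll":0,"grip":0},{"slide":[0,-140,0],"roll":0,"grip":0},{"slide":[0,-170,0],"roll":0,"grip":0},{"slide":[0,-190,0],"roll":0,"grip":0},{"slide":[0,-200,0],"roll":0,"grip":0},{"slide":[0,-200,0],"roll":0,"grip":0},{"slide":[0,-200,0],"roll":0,"grip":0}]'
python3 - <<'E'
from h import *
for n in ["wrist","side","top"]:
    cv2.imwrite(f"pics/{n}11.png",cv2.resize(snapshot(n)[:,:,::-1],(800,600),interpolation=cv2.INTER_CUBIC))
E
```

```text
time: 21.12
tool_pos: [0.5639, -0.2699, 0.0123]
ee_rot: [-1.571, -0.0, 0.021]
wrist_force: [0.0, -1.0, -0.2]
width: 0.0784
time: 22.03
tool_pos: [0.5638, -0.2698, 0.2122]
ee_rot: [-1.571, -0.0, 0.021]
wrist_force: [-0.3, 0.5, -1.0]
width: 0.0939
```

View pics/wrist11.png

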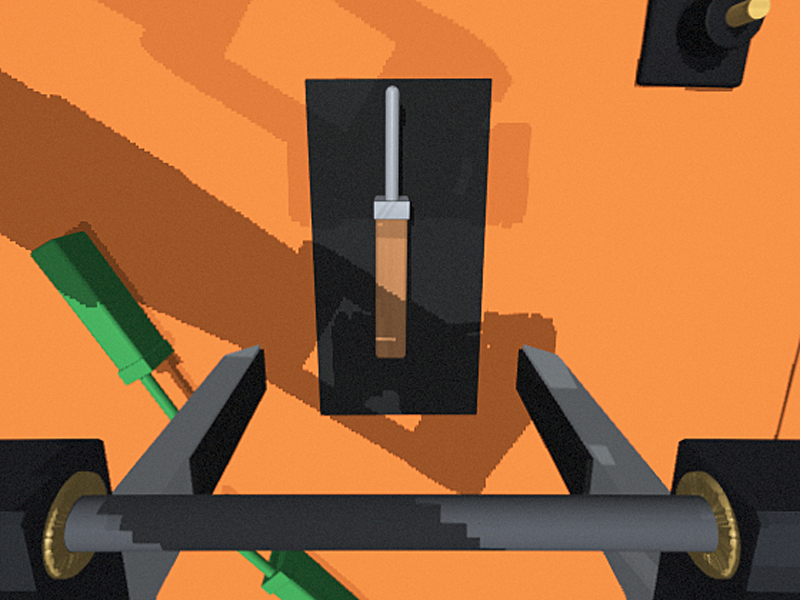

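View pics/side11.png

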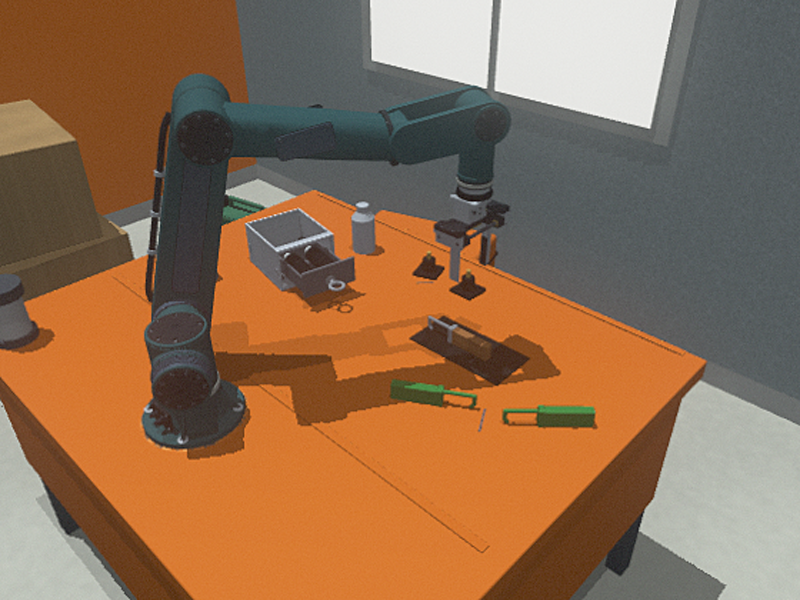

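View pics/top11.png

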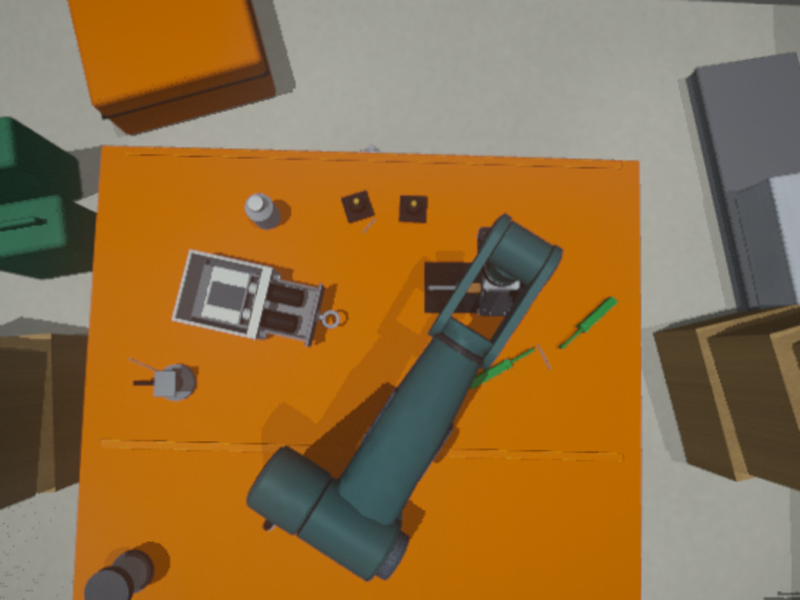

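```bash
python3 - <<'E'
from h import *
e=ray("top",(333.5*.7-.5,319.5*.7-.5),.065); u=np.array([-.19,-.982]); print("tray out",(e[:2]-[.526,.3325])@u-.134)
print(ticket.close_job())
E
```

```text
tray out 0.12771241364082986
the job is handed in; nothing more can be done
None
```

I drew the tray out to its end stop with the wooden hook, unhooked it, and put the hook tool back on its mat. The job was handed in after about 22 s of the 62 s allowed. It returned no verdict, so what follows is from my own checks.

- **Hooking:** I picked the wooden tool from the mat and lowered its hook through the ring. The wrist picture showed it centred sideways to within about 1 mm.
- **Pull:** The drag was about 4 to 5 N. I crept forward until the tool stopped moving and the force rose, then held about 9.5 to 10 N for more than a second. The highest total I read, tool weight included, was about 11.5 N. I only read the force at the end of each call, so I did not see it in between.
- **Tray:** It stayed out after unhooking. My two figures for how far disagree by about 8 mm: roughly 119 mm from the arm's travel, 128 mm from the top camera. Both are well past the 85 mm needed and within the 95 to 130 mm stop range.
- **Hook tool:** The last pictures show it standing upright on the mat near the centre, with the gripper open and about 0.2 m above it.
- **Other objects:** The tripod head, both antenna mounts and the flask looked unmoved by eye. I did not measure them. In the pictures I took, the gripper stayed clear of the tray.

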